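Unload the bending die and hang the bracket

TASK

Lift the formed U-shaped bracket out of the pocket of the open die and hang it on the stand's horizontal rod, the rod passing through the holes of both ears and both ears fully on the rod. Let it hang free, and leave the other things on the bench where they are.

Things in the scene. Friction and masses are not known exactly. Their poses are not given: they have to be found in the camera images.
- bracket: Bare metal U bracket, 0.2 kg, 24 (own x) x 44 (y) x 60 mm high: a web below and two upright ears (its x = +-7 to +-12 mm), metal 5 mm thick, open upward and at both y sides. Origin under its centre, z up. It sits in the die's pocket, axes along the die's, upper 32 mm above the die. Gripped along y, on the 44 mm wide edges of both ears, its holes stay free. The same turned half round.
- bracket_hole (a point): The point midway between the two ear holes, 42 mm above the bracket's underside. Each ear has one hole, 18 mm in diameter, the two in line along the bracket's x; 9 mm of metal lies above each hole.
- die: Lower half of a bending die, fixed: steel block 110 x 120 mm on a 150 x 170 x 12 mm base plate with low bolt heads, flat top face 50 mm above the bench. Pocket 29 (x) x 49 (y) mm, 28 mm deep, open in the centre of the top; its floor is 22 mm above the bench. Origin under its centre, at bench height, z up.
- stand: Rod stand, fixed: base plate 12 mm thick (x -60 to 70, y -45 to 45 mm), one post (x 45 to 65 mm, 24 mm wide, 124 mm high) and a horizontal steel rod, 10 mm in diameter, centre line 110 mm above the bench, running from the post along the stand's -x, 100 mm long, to its free end at x = -55 mm. Origin at bench height, z up.
- rod_tip (a point): Centre of the rod's free end, 110 mm above the bench; axes as the stand's: +x runs along the rod toward the post.
- upper_die: Bystander: loose upper die half, 110 x 120 x 30 mm plate with a 34 mm tall tongue, lying beyond the work. Origin under its centre.
- bolt_bin: Bystander: open red plastic bin 120 x 160 x 75 mm. Origin under its centre.
- tap_wrench: Bystander: bar tap wrench lying flat along its x, 210 mm long, 20 mm wide, 16 mm high. Origin under its centre.
- hammer: Bystander: hammer lying on the bench. Origin under it.
Not all that is in view belongs to the job. Of the things shaped like the bracket, the metal one is meant. What is shaped like the stand but white is not meant.

How it is judged:
By the outcome, as a careful person would: the job done as asked, in the order asked, and still so for the second after the job is handed in, with the robot touching nothing.
It also fails if it takes over 51 s, if anything falls off the work surface, if the arm or the gripper's body presses on something with over 40 N, if the wrist force passes 120 N, or if a joint passes its speed limit or range.

ROBOT

A 7-joint arm with a two-finger parallel gripper is mounted at the origin on the work surface. World frame = base frame: x ahead of the robot, y to its left, z up, the work surface at z = 0. Lengths are in m, angles in rad, forces in N, time in s.
With the tool pointing down it reaches from about 0.4 to 0.85 m from the base axis. Payload 4.5 kg.
Tool frame: the origin (TCP) lies on the centre line of the jaws, within the pads' length; the fingertips stand 14 mm ahead of it and the grasp point (between the pads) lies 5 mm behind it (nose_length is the distance from the TCP to the fingertips, in m); x points along the fingers, y is the direction in which the jaws open and shut, and the axes are right-handed (so a half turn about x gives the same grasp; the last joint's range is limited). The gripper opens to 88 mm and grips with 3 to 60 N. Pads are 18 mm wide; open, the fingers measure 123 mm over their backs; the gripper's body (75 mm by 187 mm) begins 45 mm behind the grasp point.
Start: joints at [-1.295, 0.689, -0.195, 1.565, 0.157, 0.902, -0.215], TCP at [0.15, 0.607, 0.253] pointing down, gripper open.
Joint ranges: [-3.01, 3.01], [-0.46, 2.08], [-1.47, 1.51], [0.13, 2.56], [-1, 4.14], [0.04, 2.09], [-2.66, 2.66]. Speed limits (rad/s): [2.57, 2.57, 3.14, 3.14, 3.14, 3.14, 3.14].

INTERFACE

Orientations are given as a unit quaternion [x, y, z, w].
In Python, from plant import get_state, snapshot, camera_params, finish_job, boxes_of, silhouettes, spot_point, nose_length gives the robot as it stands.
- The arm moves only by the tool apply_moves, never from a script. Its arguments are lists of equal length, an entry for each row: "delta_pos": the shift along the tool's x, y, z in cm, a list of three; "yaw": the turn about the tool's x in rad; "gripper": the opening in per cent of the stroke, from 0 (shut) to 100 (fully open). A call has 1 to 10 rows; each row is the pose to reach, as a shift and turn from the pose measured when the call began, along the tool's axes at that moment; what a row does not reach only later rows make up. A row lasts 1/12 s, in which the tool goes at most 41.7 mm and 7.16 degrees, less where a joint would pass 70% of its speed; a pose out of reach is approached as far as the arm can. A call with a gripper value outside its range is refused whole. The fingers move at their own pace and stop on an object; "force" is the grip in N (left out, the last holds). Time passes only in rows, so rows that repeat a pose let the fingers close. It gives the time, the measured TCP pose, the force and the opening at its end, in the units of the state.
- get_state(): the state, without advancing time (a new reading comes with each control period).
- snapshot(name): name is "scene" or "top" or "wrist"; returns the picture (420x560x3 uint8, red, green, blue); there is no depth.
- camera_params(name): a dict with "fovy" (degrees; the focal length in pixels is half the picture's height over the tangent of half this angle, whatever the lens; pixels are square), "cx", "cy" (the principal point, pixels), "dist" ([k1, k2, p1, p2, k3] as OpenCV has them; the pictures are not rectified), "position" and "orientation" of the camera in the world. Camera axes: x right, y down, z forward; pixel columns grow to the right and rows downward; lengths in m; the calibration is good to about 2 mm. A picture is of the moment at which its call begins: read the wrist's pose just before it. camera_params takes no time and is no camera call; for the wrist camera it gives the pose at the moment of the call.
- finish_job(): hands the job in, once; it reports no verdict.
Trained networks look in the newest picture that a camera, given by its name, has taken for a name from the list of things; names that differ only in an ending like _2 or _b are one class to them, and where a whole thing is asked for, a point or a joint stands for the part that bears it (a point fixed in the world has none). Each returns a list of dicts, best first, with "score" (0 to 1); they miss things now and then, are a little off and sometimes report something else, mostly with a low value. They report only what shows in the picture. A call takes as long as a camera call. They do not tell look-alikes from the thing itself.
- boxes_of(thing, camera): "bbox" ([left, top, width, height] in pixels, round what is visible of it).
- silhouettes(thing, camera): "mask" (420x560 bool, what is visible of it) and "bbox" ([left, top, width, height] in pixels, round what is visible of it).
- spot_point(thing, camera): "pixel" ([column, row] in pixels: a listed point, or the origin of a listed thing).
The state is a dict: "clock": time; "q": joint angles; "qd": joint speeds; "joint_torque": joint torques, N m; "tool_pos": TCP position; "eef_rot": TCP orientation; "contact_force": force on the tool from outside, world axes, zero at the start; "moment": the same for the moment, N m; "opening": opening from 0.0 (shut) to 1.0 (fully open).
Only numpy, scipy, OpenCV 4.12 (cv2) and the standard library are available. Lean on these libraries where they do the work, as an engineer would, in place of code of your own. Each camera call takes 0.05 s, during which the arm holds its last target.

## Working session

There is one attempt and no reset: what is moved stays moved. The work goes in short steps, Python scripts to look and compute and a tool call to move; the robot and the scene stay as the last step left them, time stands still between calls to the robot, and variables do not carry over. Pictures are saved under pics/ and viewed, and the job is handed in when it is done.

Besides the shell and the picture viewer there is one more tool, called after "Call:" as name([rows], argument=value, ...), one row to a line, values as JSON. apply_moves: Moves the arm, as the interface text tells. Its arguments: {"type":"object","properties":{"delta_pos":{"type":"array"},"yaw":{"type":"array"},"gripper":{"type":"array"},"force":{"type":"number"}},"required":["delta_pos","yaw","gripper"]}

```bash
mkdir -p pics; ls
python3 - <<'E'
from plant import *
import cv2
s=get_state();print({k:(v if not hasattr(v,'round') else v) for k,v in s.items()});print(nose_length)
for n in ['scene','top']:
    im=snapshot(n);cv2.imwrite(f'pics/{n}0.png',im[:,:,::-1]);print(n,camera_params(n))
    for t in ['bracket','stand','die']:
        print(t,[(r['score'],r['bbox']) for r in boxes_of(t,n)])
    for t in ['bracket_hole','rod_tip','die','stand','bracket']:
        print(t,[(r['score'],r['pixel']) for r in spot_point(t,n)])
E
```

```text
pics
{'clock': 0.0, 'q': array([-1.2951744 ,  0.68995696, -0.1945023 ,  1.56632252,  0.15729231,
        0.90248425, -0.21510829]), 'qd': array([-2.61825033e-04, -1.21941794e-04, -3.55593439e-05,  1.39287525e-03,
       -2.26855314e-04,  2.66735317e-04, -1.60794811e-04]), 'joint_torque': array([-2.92066952e-04, -5.27567768e+01, -1.26708515e+00, -1.53432083e+01,
       -5.26135869e-02,  6.43111693e-03,  1.65874617e-04]), 'tool_pos': array([0.14957811, 0.60622858, 0.2519323 ]), 'eef_rot': array([ 0.08463868,  0.70197643, -0.08589695,  0.70191673]), 'contact_force': array([-0.37710486, -0.28117368, -0.64118526]), 'moment': array([-0.02075563, -0.002893  ,  0.05603836]), 'opening': 0.9980728030041603}
0.014
scene {'fovy': 45.52622704155414, 'cx': 279.54750753282843, 'cy': 214.11837322298288, 'dist': array([-0.18370205,  0.        ,  0.        ,  0.        ,  0.        ]), 'position': array([ 1.21811329, -0.63987732,  1.36433469]), 'orientation': array([ 0.88772328,  0.34816703, -0.11697434, -0.2775682 ])}
bracket [(0.65, [244.6, 268.8, 16.8, 20.9]), (0.53, [200.7, 239.6, 16.0, 16.8]), (0
[... 773 characters left out ...]
00779,  1.09841148]), 'orientation': array([ 0.70616124, -0.70323084,  0.0481227 , -0.06698429])}
bracket [(0.57, [365.3, 292.4, 16.4, 19.5]), (0.53, [363.9, 233.6, 16.3, 15.3]), (0.53, [350.5, 178.6, 21.8, 14.0])]
stand [(0.9, [194.8, 103.5, 49.8, 59.7]), (0.76, [182.3, 184.0, 52.2, 52.8]), (0.69, [216.0, 248.3, 47.9, 56.1])]
die [(0.68, [332.7, 211.0, 68.2, 66.2])]
bracket_hole [(0.7, [371.8, 238.8]), (0.63, [374.1, 301.0]), (0.56, [358.5, 180.5])]
rod_tip [(0.95, [223.8, 296.2]), (0.93, [185.3, 218.5]), (0.58, [198.4, 140.4])]
die []
stand [(0.86, [240.0, 279.5]), (0.83, [206.6, 211.8]), (0.57, [218.0, 137.7])]
bracket [(0.8, [357.9, 188.1]), (0.65, [367.8, 299.2]), (0.6, [368.2, 241.0])]
```

Run:
```python
import cv2
a=cv2.imread('pics/scene0.png');b=cv2.imread('pics/top0.png')
cv2.imwrite('pics/s1.png',cv2.resize(a[120:320,130:410],None,fx=2.8,fy=2.8,interpolation=2))
cv2.imwrite('pics/t1.png',cv2.resize(b[90:330,160:440],None,fx=2.5,fy=2.5,interpolation=2))
```

```text
(no output)
```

View pics/s1.png

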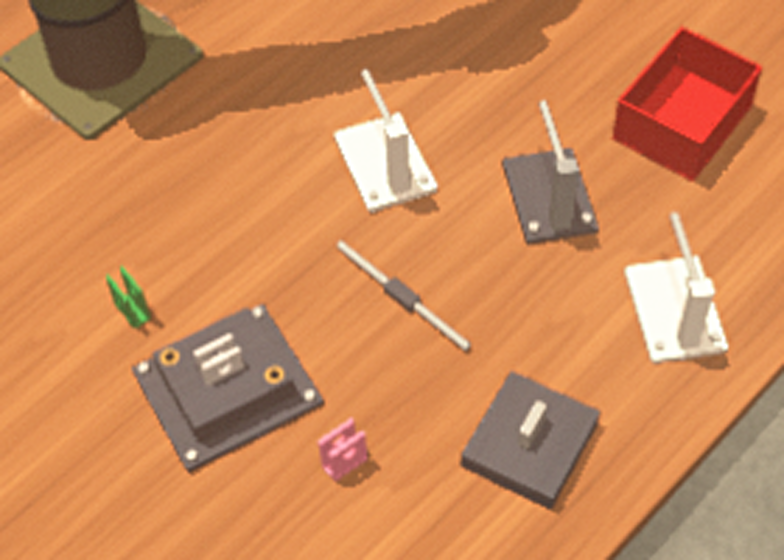

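View pics/t1.png

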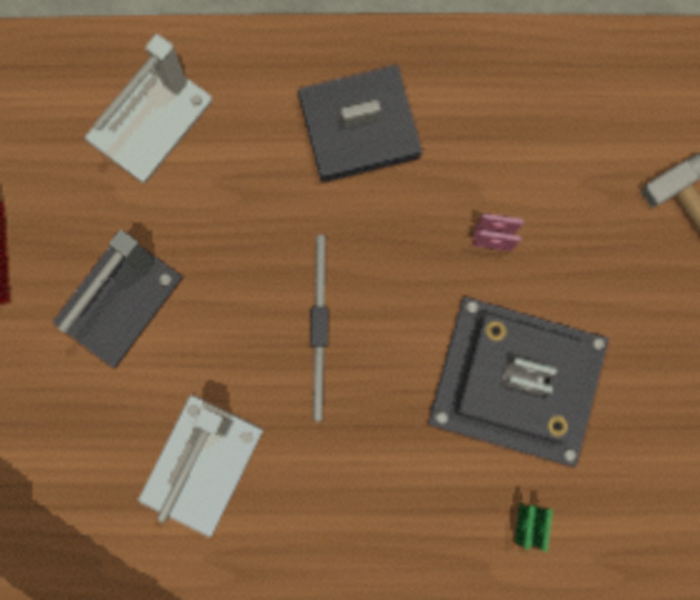

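View pics/top0.png

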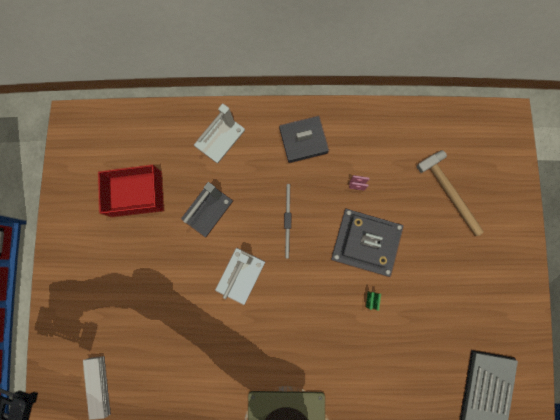

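View pics/scene0.png

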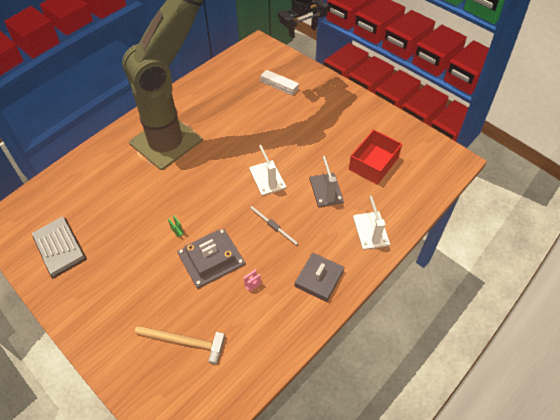

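Bracket candidates (top view): metal one in the die (373,240), pink (359,182), green (373,300). The metal one in the die pocket is the one meant. Stands: white (220,135), white (240,277), dark (207,211); the dark steel one is meant.

```bash
cat > h.py <<'E'
import numpy as np, cv2
from scipy.spatial.transform import Rotation as R
from scipy.optimize import least_squares
def KD(p):
    f=210/np.tan(np.radians(p['fovy']/2))
    return np.array([[f,0,p['cx']],[0,f,p['cy']],[0,0,1.]]),np.asarray(p['dist'],float)
def proj(P,p):
    K,D=KD(p); Rm=R.from_quat(p['orientation']).as_matrix().T
    return cv2.projectPoints(np.asarray(P,float).reshape(-1,1,3),cv2.Rodrigues(Rm)[0],-Rm@p['position'],K,D)[0].reshape(-1,2)
def ray(px,p):
    K,D=KD(p); u=cv2.undistortPoints(np.array(px,float).reshape(1,1,2),K,D).ravel()
    return p['position'],R.from_quat(p['orientation']).apply([u[0],u[1],1.])
def atz(px,p,z):
    o,d=ray(px,p); return o+d*(z-o[2])/d[2]
def pose(v,pts):  # v=x,y,yaw
    pts=np.asarray(pts,float); c,s=np.cos(v[2]),np.sin(v[2])
    return np.c_[v[0]+c*pts[:,0]-s*pts[:,1],v[1]+s*pts[:,0]+c*pts[:,1],pts[:,2]]
def box(x0,x1,y0,y1,z0,z1): return [[x,y,z] for x in(x0,x1) for y in(y0,y1) for z in(z0,z1)]
def sil(v,boxes,p):
    m=np.zeros((420*4,560*4),np.uint8)
    for b in boxes:
        q=proj(pose(v,b),p)
        cv2.fillConvexPoly(m,cv2.convexHull(((q+.5)*4*16).astype(np.int32)),1,shift=4)
    return cv2.resize(m.astype(np.float32),(560,420),interpolation=cv2.INTER_AREA)
DIE=[box(-.075,.075,-.085,.085,0,.012),box(-.055,.055,-.06,.06,0,.05)]
STAND=[box(-.06,.07,-.045,.045,0,.012),box(.045,.065,-.012,.012,0,.124),box(-.055,.05,-.005,.005,.105,.115)]
BR=[box(-.012,-.007,-.022,.022,.05,.082),box(.007,.012,-.022,.022,.05,.082)]
E
python3 - <<'E'
from h import *
from plant import *
from scipy.optimize import minimize
ps={n:camera_params(n) for n in('scene','top')}
for n in ps: snapshot(n)
def pick(t,n,c):
    L=[r for r in silhouettes(t,n)]
    L=[r for r in L if np.hypot(r['bbox'][0]+r['bbox'][2]/2-c[0],r['bbox'][1]+r['bbox'][3]/2-c[1])<15]
    return L[0]['mask'] if L else None
for t,mod,cs,ct in (('die',DIE,(212,260),(367,243)),('stand',STAND,(328,182),(208,211))):
    ms={'scene':pick(t,'scene',cs),'top':pick(t,'top',ct)}
    print(t,{k:None if m is None else m.sum() for k,m in ms.items()})
    o=atz(ct,ps['top'],.02)
    def cost(v):
        return sum(np.abs(sil(v,mod,ps[n])-m).sum() for n,m in ms.items() if m is not None)
    best=None
    for y in np.arange(-3.1,3.1,.4):
        r=minimize(cost,[o[0],o[1],y],method='Nelder-Mead',options=dict(initial_simplex=[[o[0],o[1],y],[o[0]+.02,o[1],y],[o[0],o[1]+.02,y],[o[0],o[1],y+.3]]))
        if best is None or r.fun<best.fun: best=r
    print(best.x,best.fun)
    for n in ps:
        im=cv2.imread(f'pics/{n}0.png')
        m=(sil(best.x,mod,ps[n])>.5).astype(np.uint8)
        big=cv2.resize(im,None,fx=4,fy=4,interpolation=2)
        c,_=cv2.findContours(cv2.resize(m,None,fx=4,fy=4),0,1);cv2.drawContours(big,c,-1,(0,255,0),1)
        cc=cs if n=='scene' else ct
        x,y=int(cc[0]*4),int(cc[1]*4)
        cv2.imwrite(f'pics/fit_{t}_{n}.png',big[y-190:y+190,x-190:x+190])
a=[[cv2.imread(f'pics/fit_{t}_{n}.png') for n in('scene','top')] for t in('die','stand')]
cv2.imwrite('pics/fit.png',np.vstack([np.hstack(r) for r in a])[::1])
cv2.imwrite('pics/fit.png',cv2.resize(cv2.imread('pics/fit.png'),(600,600)))
E
```

```text
die {'scene': np.int64(2113), 'top': np.int64(3112)}
[ 0.50540944 -0.22377328 -0.27625425] 593.0
stand {'scene': np.int64(864), 'top': np.int64(1502)}
[ 0.59314837  0.23242374 -0.62013781] 184.875
```

View pics/fit.png

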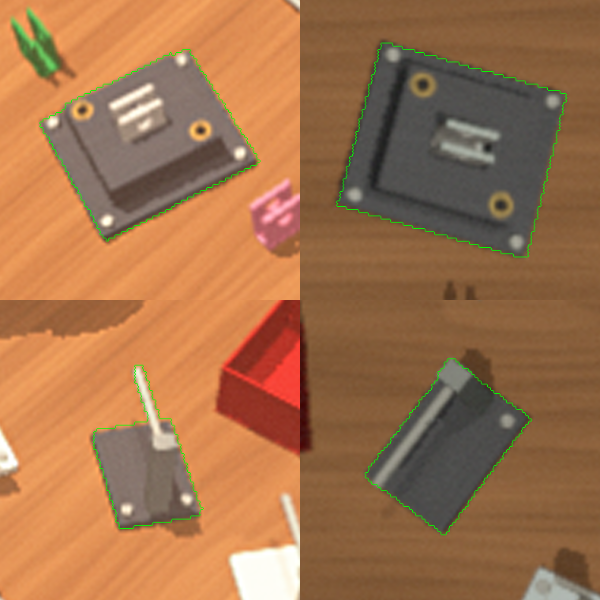

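```bash
cat > mv.py <<'E'
import sys
from h import *
from plant import get_state
def go(x,y,z,yaw=None):
    s=get_state(); r=R.from_quat(s['eef_rot']); d=r.inv().apply(np.array([x,y,z])-s['tool_pos'])*100
    ty=r.as_matrix()[:,1]; a=np.arctan2(ty[1],ty[0]); dy=0
    if yaw is not None:
        t=yaw+np.pi/2; e=(t-a+np.pi/2)%np.pi-np.pi/2; dy=-e
    print('t',round(s['clock'],2),'pos',s['tool_pos'].round(4),'bracket-yaw now',round((a-np.pi/2+np.pi/2)%np.pi-np.pi/2,4),'down',r.as_matrix()[:,0].round(3),'delta cm',d.round(2),'yaw',round(dy,4),'F',s['contact_force'].round(1),'open',round(s['opening'],3),'q',s['q'].round(2))
if __name__=='__main__': go(*map(float,sys.argv[1:]))
E
python3 mv.py 0.43 0.3 0.253 -0.276; python3 mv.py 0.505 -0.224 0.253 -0.276
```

```text
t 1.2 pos [0.1496 0.6068 0.2527] bracket-yaw now -0.2417 down [ 0.  0. -1.] delta cm [-3.000e-02 -2.308e+01  3.457e+01] yaw 0.0343 F [-0.   1.1 -0.6] open 1.001 q [-1.3   0.69 -0.19  1.57  0.16  0.9  -0.22]
t 1.2 pos [0.1496 0.6068 0.2527] bracket-yaw now -0.2417 down [ 0.  0. -1.] delta cm [-3.000e-02 -7.216e+01  5.439e+01] yaw 0.0343 F [-0.   1.1 -0.6] open 1.001 q [-1.3   0.69 -0.19  1.57  0.16  0.9  -0.22]
```

Call:
apply_moves([
  [0,-23,34.5],
  [0,-23,34.5],
  [0,-23,34.5],
  [0,-23,34.5],
  [0,-23,34.5],
  [0,-23,34.5],
  [0,-23,34.5],
  [0,-23,34.5],
  [0,-23,34.5],
  [0,-23,34.5],
], yaw=[0.034,0.034,0.034,0.034,0.034,0.034,0.034,0.034,0.034,0.034], gripper=[100,100,100,100,100,100,100,100,100,100])

```text
clock: 2.03
tool_pos: [0.431, 0.299, 0.253]
eef_rot: [0.097, 0.7, -0.097, 0.701]
contact_force: [0.5, 0.2, -0.0]
opening: 0.999
```

```bash
python3 mv.py 0.505 -0.224 0.23 -0.276
```

```text
t 2.03 pos [0.431 0.299 0.253] bracket-yaw now -0.2763 down [ 0.001  0.    -1.   ] delta cm [  2.3  -48.29  21.39] yaw -0.0003 F [ 0.5  0.2 -0. ] open 0.999 q [-0.55  0.56 -0.24  1.87  0.19  0.74  0.41]
```

Call:
apply_moves([
  [2.3,-48.3,21.4],
  [2.3,-48.3,21.4],
  [2.3,-48.3,21.4],
  [2.3,-48.3,21.4],
  [2.3,-48.3,21.4],
  [2.3,-48.3,21.4],
  [2.3,-48.3,21.4],
  [2.3,-48.3,21.4],
  [2.3,-48.3,21.4],
  [2.3,-48.3,21.4],
], yaw=[0,0,0,0,0,0,0,0,0,0], gripper=[100,100,100,100,100,100,100,100,100,100])

```text
clock: 2.87
tool_pos: [0.4889, -0.1133, 0.235]
eef_rot: [0.097, 0.7, -0.097, 0.701]
contact_force: [0.3, 1.2, -0.2]
opening: 1.002
```

```bash
python3 mv.py 0.505 -0.224 0.22 -0.276
```

```text
t 2.87 pos [ 0.4889 -0.1133  0.235 ] bracket-yaw now -0.2764 down [ 0.001  0.    -1.   ] delta cm [  1.5  -10.22   4.57] yaw -0.0004 F [ 0.3  1.2 -0.2] open 1.002 q [ 0.32  0.56 -0.29  1.95  0.25  0.66  1.17]
```

Call:
apply_moves([
  [1.5,-10.2,4.6],
  [1.5,-10.2,4.6],
  [1.5,-10.2,4.6],
  [1.5,-10.2,4.6],
  [1.5,-10.2,4.6],
  [1.5,-10.2,4.6],
], yaw=[0,0,0,0,0,0], gripper=[100,100,100,100,100,100])

```text
clock: 3.37
tool_pos: [0.5055, -0.2228, 0.22]
eef_rot: [0.098, 0.7, -0.097, 0.701]
contact_force: [0.5, -0.4, 1.1]
opening: 1.004
```

Run:
```python
from h import *
from plant import *
p=camera_params('wrist');im=snapshot('wrist')
np.save('w1.npy',im);import pickle;pickle.dump(p,open('w1.pkl','wb'))
b=im[:,:,::-1].copy()
for t in('bracket','die'):
  for r in silhouettes(t,'wrist'): print(t,r['score'],r['bbox']); 
print(spot_point('bracket_hole','wrist'))
v=[.5054,-.2238,-.2763]
cv2.imwrite('pics/w1raw.png',b)
for bx in DIE+BR:
  q=proj(pose(v,bx),p)
  for i in range(8):
    for j in range(i):
      if bin(i^j).count('1')==1: cv2.line(b,tuple(int(a) for a in q[i]),tuple(int(a) for a in q[j]),(0,255,0),1)
cv2.imwrite('pics/w1.png',b)
import mv;mv.go(.505,-.224,.22,-.276); print(p['position'])
```

```text
bracket 0.95 [244.7, 176.7, 56.2, 42.6]
bracket 0.71 [188.0, 105.8, 169.4, 148.2]
bracket 0.7 [188.8, 1.9, 47.1, 44.9]
bracket 0.59 [312.2, 302.2, 50.4, 50.5]
die 0.81 [188.2, 107.5, 173.4, 149.0]
[{'pixel': [339.5, 331.6], 'score': 0.96}, {'pixel': [272.4, 197.2], 'score': 0.95}, {'pixel': [209.5, 8.8], 'score': 0.75}]
t 3.57 pos [ 0.5057 -0.2221  0.2204] bracket-yaw now -0.2734 down [ 0.002  0.001 -1.   ] delta cm [ 0.04 -0.2  -0.02] yaw 0.0026 F [ 0.2 -0.1  0.7] open 0.999 q [ 0.51  0.64 -0.3   1.82  0.27  0.72  1.36]
[ 0.4395655  -0.20398811  0.35269133]
```

View pics/w1.png

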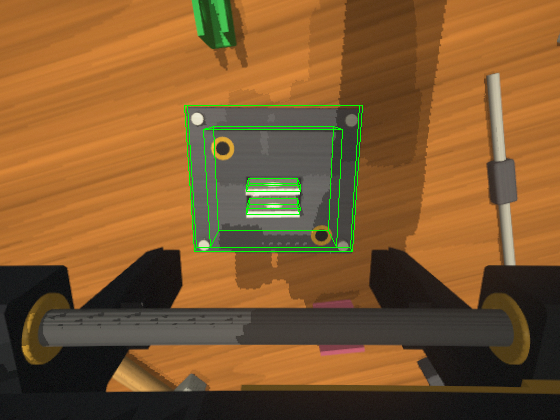

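Run:
```python
from h import *
import pickle
p=pickle.load(open('w1.pkl','rb'));b=np.load('w1.npy')[:,:,::-1]
def up(b):return cv2.resize(b[165:230,225:325],None,fx=7,fy=7,interpolation=cv2.INTER_NEAREST)
a=up(b); v=[.5054,-.2238,-.2763]; c=a.copy()
for bx in BR:
  q=(proj(pose(v,bx),p)-[225,165]+.5)*7
  for i in range(8):
    for j in range(i):
      if bin(i^j).count('1')==1 : cv2.line(c,tuple(int(a) for a in q[i]),tuple(int(a) for a in q[j]),(0,255,0) if i&j&1 else (0,0,255),1)
cv2.imwrite('pics/w1z.png',cv2.resize(np.vstack([a,c]),(460,598)))
```

```text
(no output)
```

View pics/w1z.png

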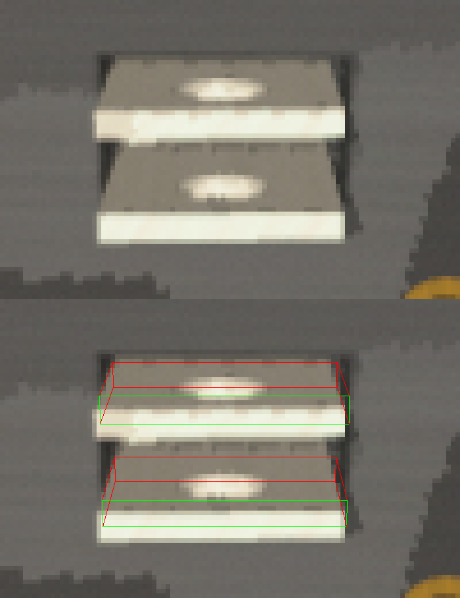

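Run:
```python
from h import *
import pickle
p=pickle.load(open('w1.pkl','rb'))
f=lambda X,Y:[225+X/4.6-.5,165+Y/4.6-.5]
P=np.array([f(98,243),f(345,243),f(98,212),f(345,212),f(93,139),f(345,139),f(95,108),f(345,108)])
for z in(.080,.082,.084):
  W=np.array([atz(q,p,z) for q in P]); c=W.mean(0)
  r=R.from_euler('z',.2763).as_matrix()
  print(z,c,((W-[.5054,-.2238,0])@r.T*1000).round(1)[:,:2].tolist())
print(proj(pose([.5054,-.2238,-.2763],[[.055,.06,.05],[.055,-.06,.05],[-.055,.06,.05],[-.055,-.06,.05],[.075,.085,.012],[-.075,.085,.012],[.075,-.085,.012],[-.075,-.085,.012]]),p).round(1))
b=np.load('w1.npy')[:,:,::-1]
def clahe(x): return cv2.convertScaleAbs(x,alpha=2,beta=-60)
cv2.imwrite('pics/w1d.png',clahe(cv2.resize(b[95:265,175:375],None,fx=3.5,fy=3.5,interpolation=cv2.INTER_NEAREST)))
```

```text
0.08 [ 0.5079444  -0.22529835  0.08      ] [[15.4, -23.1], [15.5, 21.9], [9.6, -22.9], [9.6, 21.8], [-4.0, -23.5], [-4.0, 21.5], [-9.6, -23.0], [-9.6, 21.4]]
0.082 [ 0.50744288 -0.22514205  0.082     ] [[14.8, -22.9], [14.8, 21.7], [9.0, -22.7], [9.0, 21.6], [-4.5, -23.3], [-4.4, 21.3], [-10.1, -22.8], [-10.1, 21.2]]
0.084 [ 0.50694137 -0.22498575  0.084     ] [[14.2, -22.7], [14.2, 21.6], [8.4, -22.6], [8.4, 21.5], [-4.9, -23.1], [-4.9, 21.2], [-10.5, -22.6], [-10.5, 21.1]]
[[336.6 247.7]
 [210.5 247.8]
 [342.9 129.1]
 [203.8 129.1]
 [352.8 251.6]
 [362.7 105.6]
 [194.5 251.7]
 [184.2 105.5]]
```

View pics/w1d.png

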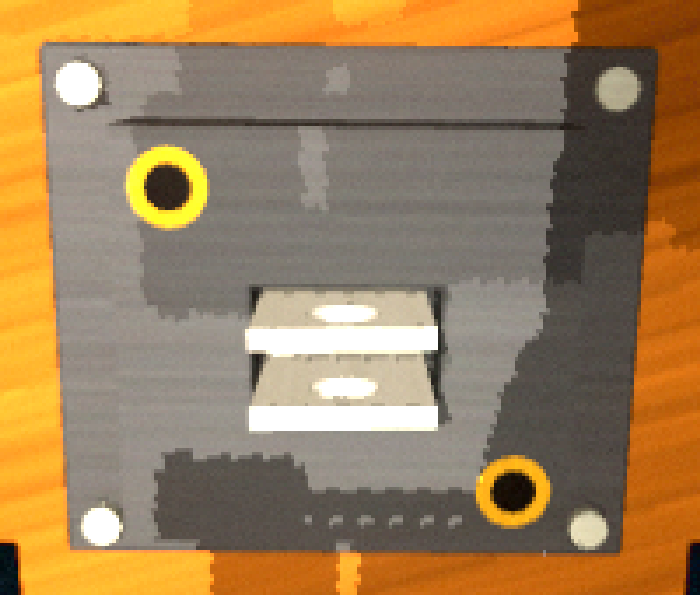

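Run:
```python
from h import *
from plant import *
import pickle
p=camera_params('wrist');s=get_state();r=R.from_quat(s['eef_rot'])
L=[(0,0,0),(-.005,0,0)]+[(.014,y,z) for y in(-.044,.044,-.0615,.0615) for z in(-.009,.009)]
print(np.c_[np.array(L)*1000,proj([r.apply(l)+s['tool_pos'] for l in L],p)].round(1))
print(r.as_matrix().round(3))
b=np.load('w1.npy')[:,:,::-1]
cv2.imwrite('pics/w1f.png',cv2.convertScaleAbs(cv2.resize(b[235:400,60:500],None,fx=1.8,fy=1.8),alpha=3))
import mv
# bracket center guess: die frame +1.6mm x, -0.5 y
t=pose([.5054,-.2238,-.2763],[[.0016,-.0005,0]])[0];print(t);mv.go(t[0],t[1],.13,-.2763)
```

```text
[[  0.    0.    0.  274.4 278.8]
 [ -5.    0.    0.  274.4 284.5]
 [ 14.  -44.   -9.  178.8 247. ]
 [ 14.  -44.    9.  181.6 282.5]
 [ 14.   44.   -9.  370.  246.9]
 [ 14.   44.    9.  367.3 282.3]
 [ 14.  -61.5  -9.  140.4 247.1]
 [ 14.  -61.5   9.  144.4 282.6]
 [ 14.   61.5  -9.  408.3 246.9]
 [ 14.   61.5   9.  404.4 282.4]]
[[ 0.002  0.27   0.963]
 [ 0.001  0.963 -0.27 ]
 [-1.     0.001  0.001]]
[ 0.50680292 -0.22471751  0.        ]
t 3.57 pos [ 0.5057 -0.2221  0.2204] bracket-yaw now -0.2734 down [ 0.002  0.001 -1.   ] delta cm [ 9.04 -0.23  0.16] yaw 0.0029 F [ 0.2 -0.1  0.7] open 0.999 q [ 0.51  0.64 -0.3   1.82  0.27  0.72  1.36]
```

View pics/w1f.png

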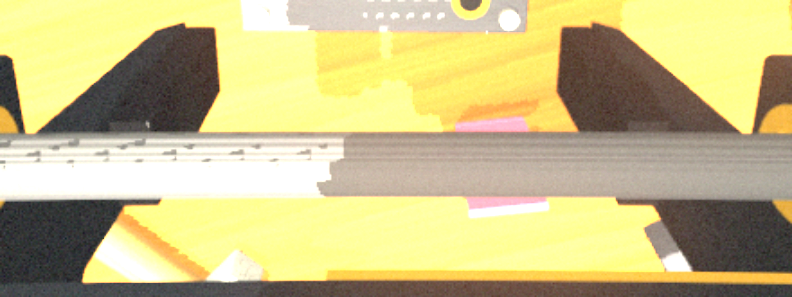

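Call:
apply_moves([
  [9,-0.2,0.1],
  [9,-0.2,0.1],
  [9,-0.2,0.1],
  [9,-0.2,0.1],
  [9,-0.2,0.1],
  [9,-0.2,0.1],
], yaw=[0.003,0.003,0.003,0.003,0.003,0.003], gripper=[100,100,100,100,100,100])

```text
clock: 4.07
tool_pos: [0.5077, -0.2243, 0.1325]
eef_rot: [0.097, 0.699, -0.097, 0.702]
contact_force: [0.3, 0.3, 1.0]
opening: 1.004
```

Run:
```python
from h import *
from plant import *
import pickle,mv
t=pose([.5054,-.2238,-.2763],[[.001,-.0003,0]])[0]
p=camera_params('wrist');im=snapshot('wrist');mv.go(t[0],t[1],.067,-.2763)
np.save('w2.npy',im);pickle.dump(p,open('w2.pkl','wb'))
b=im[:,:,::-1].copy()
cv2.imwrite('pics/w2.png',cv2.convertScaleAbs(cv2.resize(b[170:310,140:410],None,fx=2.9,fy=2.9,interpolation=cv2.INTER_NEAREST),alpha=1.8))
```

```text
t 4.12 pos [ 0.5078 -0.2245  0.1326] bracket-yaw now -0.2762 down [ 0.005 -0.001 -1.   ] delta cm [ 6.56 -0.03 -0.18] yaw 0.0001 F [ 0.8 -0.3  0.6] open 1.0 q [ 0.47  0.78 -0.23  1.88  0.34  0.51  1.3 ]
```

View pics/w2.png

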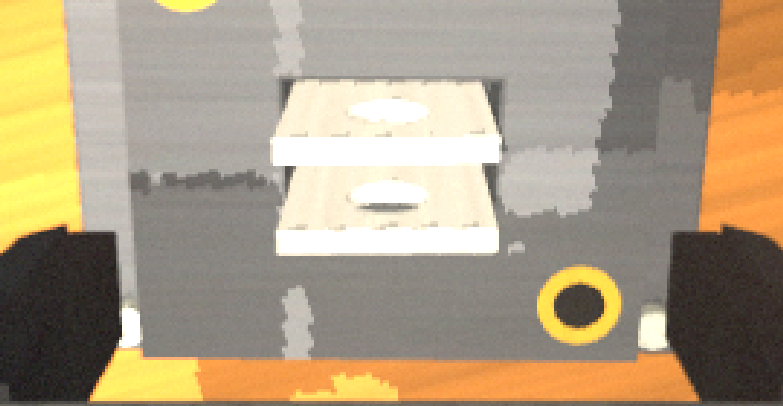

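Run:
```python
from h import *
from plant import *
import pickle,mv
p=pickle.load(open('w2.pkl','rb'));s=get_state();r=R.from_quat(s['eef_rot'])
b=np.load('w2.npy')[:,:,::-1]
o=np.array([140,235]);k=2.9
c=cv2.convertScaleAbs(cv2.resize(b[235:315,140:410],None,fx=k,fy=k,interpolation=cv2.INTER_NEAREST),alpha=5)
for sg in(-1,1):
  for bx in [box(-.024,.014,sg*.044,sg*.0615,-.009,.009)]:
    q=(proj(r.apply(bx)+s['tool_pos'],p)-o+.5)*k
    for i in range(8):
      for j in range(i):
        if bin(i^j).count('1')==1: cv2.line(c,tuple(int(a) for a in q[i]),tuple(int(a) for a in q[j]),(255,0,255) if not(i&1 or j&1) else (0,255,0),1)
c2=cv2.convertScaleAbs(cv2.resize(b[235:315,140:410],None,fx=k,fy=k,interpolation=cv2.INTER_NEAREST),alpha=5)
cv2.imwrite('pics/w2f.png',np.vstack([c2,c]))
f=lambda X,Y:[140+X/2.9-.5,170+Y/2.9-.5]
P=np.array([f(276,255),f(498,255),f(276,229),f(498,229),f(271,165),f(500,165),f(272,137),f(499,137)])
W=np.array([atz(q,p,.082) for q in P])
print('tool frame y,z mm',(r.inv().apply(W-s['tool_pos'])*1000).round(1).tolist())
print('die frame',((W-[.5054,-.2238,0])@R.from_euler('z',.2763).as_matrix().T*1000).round(1)[:,:2].tolist())
```

```text
tool frame y,z mm [[50.6, -23.0, 12.3], [50.7, 21.5, 12.3], [50.6, -22.8, 6.7], [50.6, 21.3, 6.7], [50.5, -23.4, -6.7], [50.6, 21.3, -6.7], [50.5, -23.0, -12.5], [50.5, 21.0, -12.4]]
die frame [[15.0, -23.0], [15.1, 21.4], [9.4, -22.9], [9.5, 21.3], [-4.0, -23.4], [-4.0, 21.3], [-9.7, -23.0], [-9.7, 20.9]]
```

View pics/w2f.png

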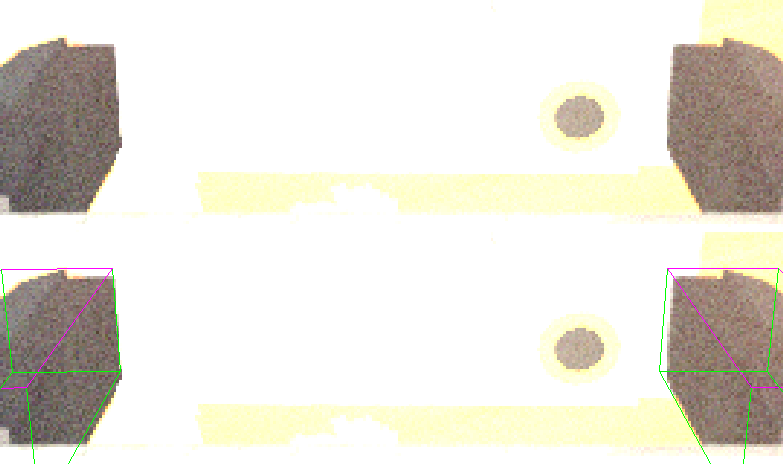

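Call:
apply_moves([
  [3,-0.15,-0.1],
  [5.5,-0.15,-0.1],
  [6.5,-0.15,-0.1],
  [6.5,-0.15,-0.1],
  [6.5,-0.15,-0.1],
  [6.5,-0.15,-0.1],
], yaw=[0,0,0,0,0,0], gripper=[100,100,100,100,100,100])

```text
clock: 4.62
tool_pos: [0.5078, -0.2261, 0.0691]
eef_rot: [0.097, 0.698, -0.098, 0.703]
contact_force: [-0.1, -0.3, 0.2]
opening: 1.002
```

Run:
```python
from h import *
from plant import *
import pickle,mv
p=camera_params('wrist');im=snapshot('wrist');mv.go(.507,-.225,.067,-.2763)
np.save('w3.npy',im);pickle.dump(p,open('w3.pkl','wb'))
b=im[:,:,::-1].copy()
cv2.imwrite('pics/w3.png',cv2.convertScaleAbs(cv2.resize(b[200:320,140:410],None,fx=2.9,fy=2.9,interpolation=cv2.INTER_NEAREST),alpha=2.2))
```

```text
t 4.67 pos [ 0.5078 -0.2261  0.0691] bracket-yaw now -0.2764 down [ 0.008 -0.002 -1.   ] delta cm [ 0.21  0.08 -0.11] yaw -0.0001 F [ 0.3 -0.6  0.3] open 1.001 q [ 0.44  0.88 -0.18  1.91  0.38  0.37  1.27]
```

View pics/w3.png

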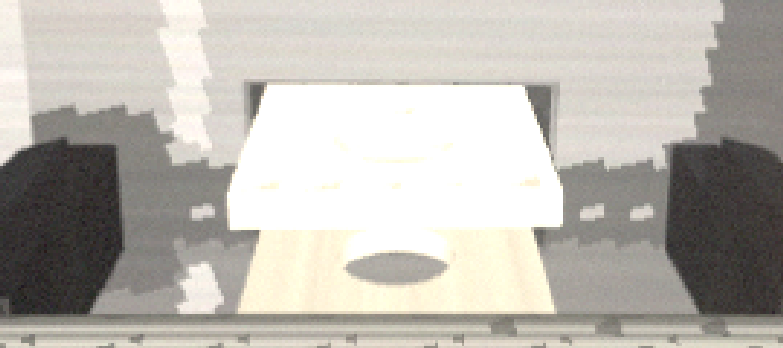

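Run:
```python
from h import *
from plant import *
import pickle
p=pickle.load(open('w3.pkl','rb'));s=get_state();r=R.from_quat(s['eef_rot'])
f=lambda X,Y:[140+X/2.9-.5,200+Y/2.9-.5]
for q in (f(229,230),f(561,230),f(232,187),f(559,187)):
  print((r.inv().apply(atz(q,p,.082)-s['tool_pos'])*1000).round(1))
for q in (f(117,147),f(667,147)): print('tip',(r.inv().apply(atz(q,p,.0551)-s['tool_pos'])*1000).round(1))
for q in (f(122,247),f(667,247)): print('tip near',(r.inv().apply(atz(q,p,.0551)-s['tool_pos'])*1000).round(1))
```

```text
[-12.9 -21.5  -6.7]
[-12.9  22.7  -6.7]
[-13.  -20.9 -13. ]
[-12.9  22.2 -12.9]
tip [ 14.  -43.6  -7.5]
tip [14.  43.9 -7.4]
tip near [ 14.1 -44.1  10.2]
tip near [14.2 45.2 10.3]
```

Call:
apply_moves([
  [0.15,0,-0.12],
  [0.15,0,-0.12],
  [0.15,0,-0.12],
  [0.15,0,-0.12],
  [0.15,0,-0.12],
  [0.15,0,-0.12],
  [0.15,0,-0.12],
  [0.15,0,-0.12],
  [0.15,0,-0.12],
  [0.15,0,-0.12],
], yaw=[0,0,0,0,0,0,0,0,0,0], gripper=[100,100,30,30,30,30,30,30,30,30], force=25)

```text
clock: 5.5
tool_pos: [0.5066, -0.2257, 0.0676]
eef_rot: [0.097, 0.698, -0.098, 0.703]
contact_force: [0.8, 0.3, 0.1]
opening: 0.494
```

Run:
```python
from h import *
from plant import *
import pickle,mv
p=camera_params('wrist');im=snapshot('wrist');mv.go(.507,-.225,.120,-.2763)
b=im[:,:,::-1].copy()
cv2.imwrite('pics/w4.png',cv2.convertScaleAbs(cv2.resize(b[200:320,140:410],None,fx=2.9,fy=2.9,interpolation=cv2.INTER_NEAREST),alpha=1.7))
```

```text
t 5.55 pos [ 0.5066 -0.2257  0.0676] bracket-yaw now -0.2764 down [ 0.008 -0.002 -1.   ] delta cm [-5.24  0.09  0.06] yaw -0.0001 F [0.6 0.6 0.5] open 0.491 q [ 0.44  0.88 -0.17  1.91  0.38  0.37  1.27]
```

View pics/w4.png

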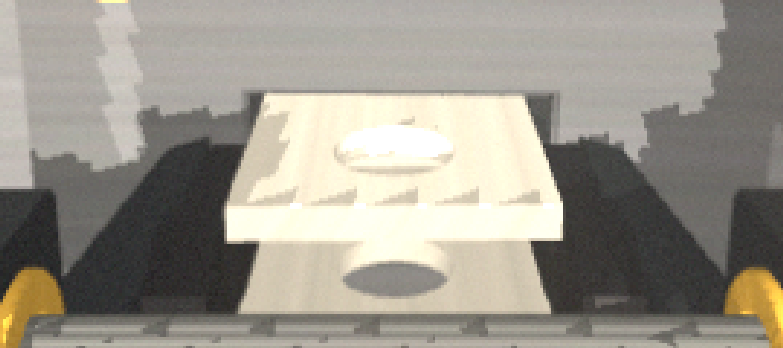

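Call:
apply_moves([
  [-2,0,0],
  [-4,0,0],
  [-7,0,0],
  [-11.2,0,0],
  [-11.2,0,0],
  [-11.2,0,0],
  [-11.2,0,0],
], yaw=[0,0,0,0,0,0,0], gripper=[30,30,30,30,30,30,30], force=30)

```text
clock: 6.13
tool_pos: [0.505, -0.2256, 0.1791]
eef_rot: [0.097, 0.698, -0.098, 0.703]
contact_force: [-0.2, -0.5, -0.8]
opening: 0.493
```

Run:
```python
from h import *
from plant import *
import pickle,mv
im=snapshot('wrist')
b=im[:,:,::-1].copy()
S=[.59315,.23242,-.62014]
for x in(-.12,-.01): 
  t=pose(S,[[x,0,0]])[0];print(x,t);mv.go(t[0],t[1],.18,S[2])
cv2.imwrite('pics/w5.png',cv2.convertScaleAbs(cv2.resize(b[200:320,140:410],None,fx=2.9,fy=2.9,interpolation=cv2.INTER_NEAREST),alpha=1.7))
```

```text
-0.12 [0.49549435 0.30215789 0.        ]
t 6.18 pos [ 0.5046 -0.2254  0.1784] bracket-yaw now -0.2765 down [ 0.005 -0.001 -1.   ] delta cm [ -0.21  50.5  -15.27] yaw 0.3437 F [ 1.3 -1.7 -1.7] open 0.489 q [ 0.5   0.7  -0.27  1.86  0.31  0.61  1.33]
-0.01 [0.58501203 0.23823149 0.        ]
t 6.18 pos [ 0.5046 -0.2254  0.1784] bracket-yaw now -0.2765 down [ 0.005 -0.001 -1.   ] delta cm [-0.16 46.8  -4.91] yaw 0.3437 F [ 1.3 -1.7 -1.7] open 0.489 q [ 0.5   0.7  -0.27  1.86  0.31  0.61  1.33]
```

View pics/w5.png

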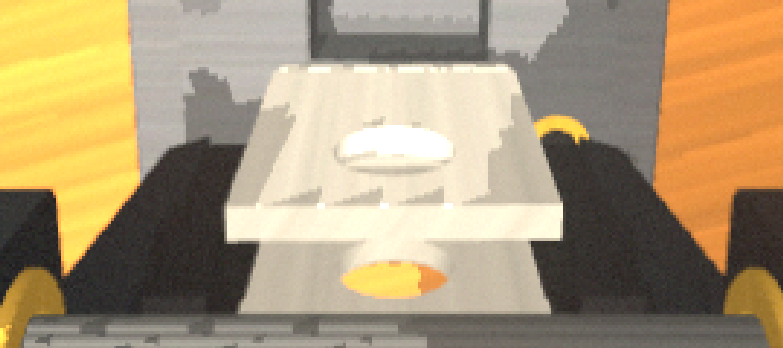

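Call:
apply_moves([
  [-0.2,50.5,-15.3],
  [-0.2,50.5,-15.3],
  [-0.2,50.5,-15.3],
  [-0.2,50.5,-15.3],
  [-0.2,50.5,-15.3],
  [-0.2,50.5,-15.3],
  [-0.2,50.5,-15.3],
  [-0.2,50.5,-15.3],
  [-0.2,50.5,-15.3],
  [-0.2,50.5,-15.3],
], yaw=[0,0.05,0.1,0.15,0.2,0.25,0.3,0.344,0.344,0.344], gripper=[30,30,30,30,30,30,30,30,30,30])

```text
clock: 7.02
tool_pos: [0.4959, 0.1926, 0.1781]
eef_rot: [0.215, 0.672, -0.217, 0.674]
contact_force: [0.6, 0.5, -1.8]
opening: 0.484
```

```bash
python3 mv.py 0.4955 0.3022 0.18 -.62014
```

```text
t 7.02 pos [0.4959 0.1926 0.1781] bracket-yaw now -0.6201 down [ 0.002 -0.003 -1.   ] delta cm [-0.23  8.89 -6.4 ] yaw 0.0001 F [ 0.6  0.5 -1.8] open 0.484 q [-0.42  0.68 -0.06  1.92  0.08  0.54  0.41]
```

Call:
apply_moves([
  [0,8.9,-6.4],
  [0,8.9,-6.4],
  [0,8.9,-6.4],
  [0,8.9,-6.4],
  [0,8.9,-6.4],
  [0,8.9,-6.4],
], yaw=[0,0,0,0,0,0], gripper=[30,30,30,30,30,30])

```text
clock: 7.52
tool_pos: [0.4948, 0.3006, 0.1761]
eef_rot: [0.214, 0.673, -0.218, 0.674]
contact_force: [-0.1, -1.0, -2.2]
opening: 0.491
```

```bash
python3 mv.py 0.4955 0.3022 0.1136 -.62014
python3 - <<'E'
from h import *
from plant import *
im=snapshot('wrist')[:,:,::-1].copy();p=camera_params('wrist')
S=[.59315,.23242,-.62014]
cv2.imwrite('pics/w6r.png',im)
for bx in STAND:
  q=proj(pose(S,bx),p)
  for i in range(8):
    for j in range(i):
      if bin(i^j).count('1')==1: cv2.line(im,tuple(int(a) for a in q[i]),tuple(int(a) for a in q[j]),(0,255,0),1)
cv2.imwrite('pics/w6.png',im)
print([(r['pixel'],r['score']) for r in spot_point('rod_tip','wrist')],proj(pose(S,[[-.055,0,.11]]),p))
E
```

```text
t 7.52 pos [0.4948 0.3006 0.1761] bracket-yaw now -0.6204 down [-0.    -0.007 -1.   ] delta cm [ 6.25  0.21 -0.06] yaw -0.0003 F [-0.1 -1.  -2.2] open 0.491 q [-0.61  0.73 -0.04  1.78  0.05  0.64  0.28]
[] [[277.91109597 319.06658079]]
```

View pics/w6.png

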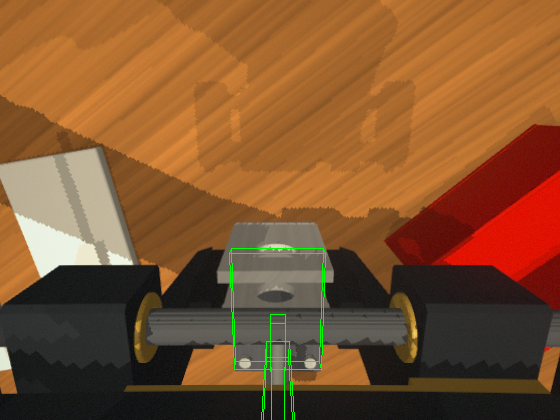

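Call:
apply_moves([
  [3,0.2,0],
  [6,0.2,0],
  [6.25,0.2,0],
  [6.25,0.2,0],
  [6.25,0.2,0],
  [6.25,0.2,0],
  [6.25,0.2,0],
], yaw=[0,0,0,0,0,0,0], gripper=[30,30,30,30,30,30,30])

```text
clock: 8.2
tool_pos: [0.4978, 0.3014, 0.116]
eef_rot: [0.216, 0.672, -0.218, 0.675]
contact_force: [-1.1, -0.7, -0.5]
opening: 0.491
```

```bash
python3 mv.py 0.4955 0.3022 0.1136 -.62014
python3 - <<'E'
from h import *
from plant import *
S=[.59315,.23242,-.62014]
out=[]
for n,(x,y) in (('scene',(320,170)),('top',(195,205))):
  p=camera_params(n);im=snapshot(n)[:,:,::-1].copy()
  print(n,[(r['pixel'],r['score']) for r in spot_point('rod_tip',n)+spot_point('bracket_hole',n)],proj(pose(S,[[-.055,0,.11],[-.12,0,.11]]),p))
  out.append(cv2.resize(im[y-50:y+50,x-35:x+35],None,fx=5.6,fy=5.6,interpolation=cv2.INTER_CUBIC))
cv2.imwrite('pics/c7.png',np.hstack(out))
E
```

```text
t 8.2 pos [0.4978 0.3014 0.116 ] bracket-yaw now -0.6231 down [ 0.003 -0.004 -1.   ] delta cm [ 0.24 -0.07 -0.23] yaw -0.003 F [-1.1 -0.7 -0.5] open 0.491 q [-0.61  0.82 -0.03  1.81  0.06  0.51  0.27]
scene [([261.0, 147.5], 0.65), ([368.3, 197.2], 0.59), ([321.8, 156.4], 0.55), ([328.0, 189.5], 0.39), ([251.2, 280.8], 0.71), ([320.6, 141.2], 0.52), ([174.7, 227.3], 0.45)] [[323.41799716 155.5515476 ]
 [318.67914191 141.66253649]]
top [([196.5, 139.3], 0.83), ([184.9, 222.9], 0.65), ([224.2, 296.5], 0.62), ([374.4, 300.5], 0.72), ([358.7, 182.7], 0.67)] [[184.2231409  221.76971881]
 [168.89143552 242.15977421]]
```

View pics/c7.png

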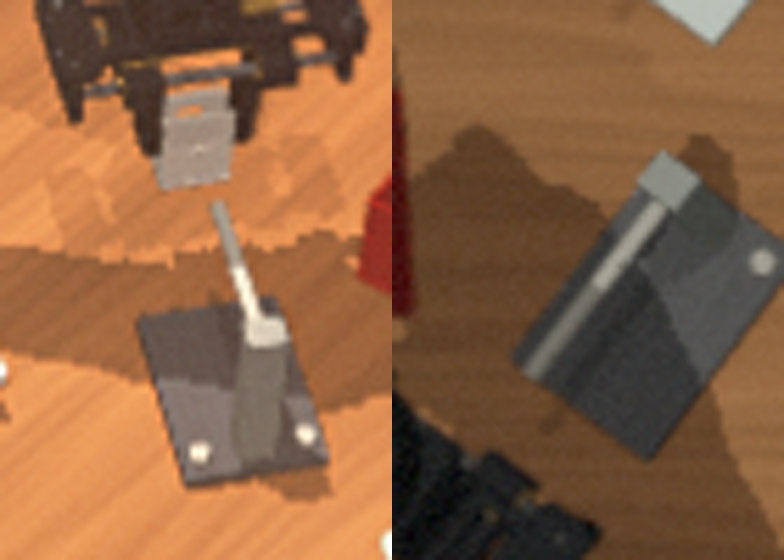

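Call:
apply_moves([
  [0.24,-0.07,0.5],
  [0.24,-0.07,1.5],
  [0.24,-0.07,2],
  [0.24,-0.07,2],
  [0.24,-0.07,2],
  [0.24,-0.07,2],
], yaw=[-0.003,-0.003,-0.003,-0.003,-0.003,-0.003], gripper=[30,30,30,30,30,30])

```text
clock: 9.0
tool_pos: [0.5127, 0.2889, 0.1123]
eef_rot: [0.214, 0.673, -0.217, 0.674]
contact_force: [-0.0, 0.0, -1.7]
opening: 0.489
```

```bash
cat > st.py <<'E'
from h import *;import mv,sys
from plant import get_state
S=[.59315,.23242,-.62014]
s=get_state();d=s['tool_pos'][:2]-S[:2];c,n=np.cos(S[2]),np.sin(S[2])
print('in stand frame mm',np.round([(c*d[0]+n*d[1])*1000,(-n*d[0]+c*d[1])*1000,s['tool_pos'][2]*1000],2))
t=pose(S,[[float(sys.argv[1]),0,0]])[0];mv.go(t[0],t[1],float(sys.argv[2]),S[2])
E
python3 st.py -.01 .1136
```

```text
in stand frame mm [-98.31  -0.84 112.31]
t 9.0 pos [0.5127 0.2889 0.1123] bracket-yaw now -0.6199 down [ 0.001 -0.005 -1.   ] delta cm [-0.1   0.08  8.83] yaw 0.0003 F [-0.   0.  -1.7] open 0.489 q [-0.57  0.84 -0.04  1.79  0.07  0.52  0.3 ]
```

Call:
apply_moves([
  [-0.1,0.08,1],
  [-0.1,0.08,2],
  [-0.1,0.08,3],
  [-0.1,0.08,4],
  [-0.1,0.08,4.5],
  [-0.1,0.08,4.5],
  [-0.1,0.08,4.5],
], yaw=[0,0,0,0,0,0,0], gripper=[30,30,30,30,30,30,30])

```text
clock: 9.58
tool_pos: [0.55, 0.263, 0.1134]
eef_rot: [0.214, 0.673, -0.218, 0.674]
contact_force: [0.4, 0.3, -1.4]
opening: 0.488
```

```bash
python3 st.py -.01 .1136
python3 - <<'E'
from h import *
from plant import *
out=[]
for n,(x,y) in (('scene',(320,170)),('top',(195,205))):
  im=snapshot(n)[:,:,::-1].copy()
  out.append(cv2.resize(im[y-50:y+50,x-35:x+35],None,fx=5.6,fy=5.6,interpolation=cv2.INTER_CUBIC))
im=snapshot('wrist')[:,:,::-1]
cv2.imwrite('pics/c8.png',np.hstack(out));cv2.imwrite('pics/w8.png',cv2.resize(im[200:400,140:410],None,fx=2.9,fy=2.9))
E
```

```text
in stand frame mm [-52.93  -0.2  113.4 ]
t 9.58 pos [0.55   0.263  0.1134] bracket-yaw now -0.6208 down [ 0.001 -0.005 -1.   ] delta cm [-0.01  0.02  4.29] yaw -0.0006 F [ 0.4  0.3 -1.4] open 0.488 q [-0.5   0.85 -0.05  1.72  0.08  0.57  0.36]
```

View pics/c8.png

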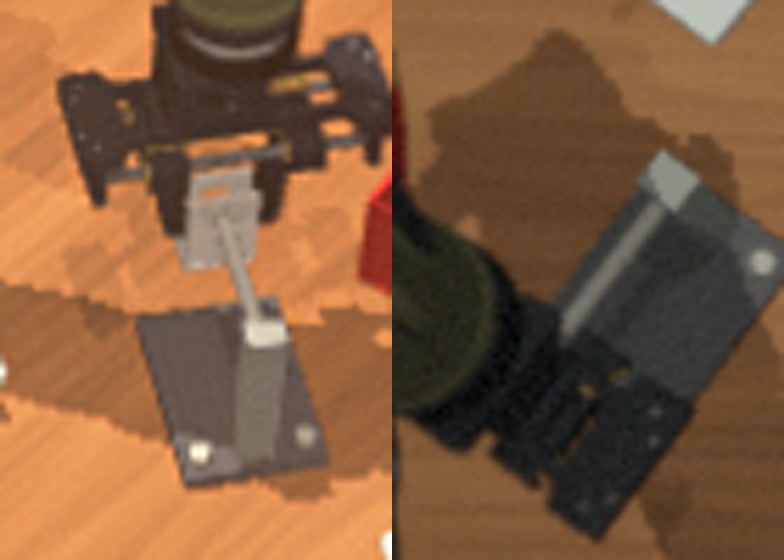

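View pics/w8.png

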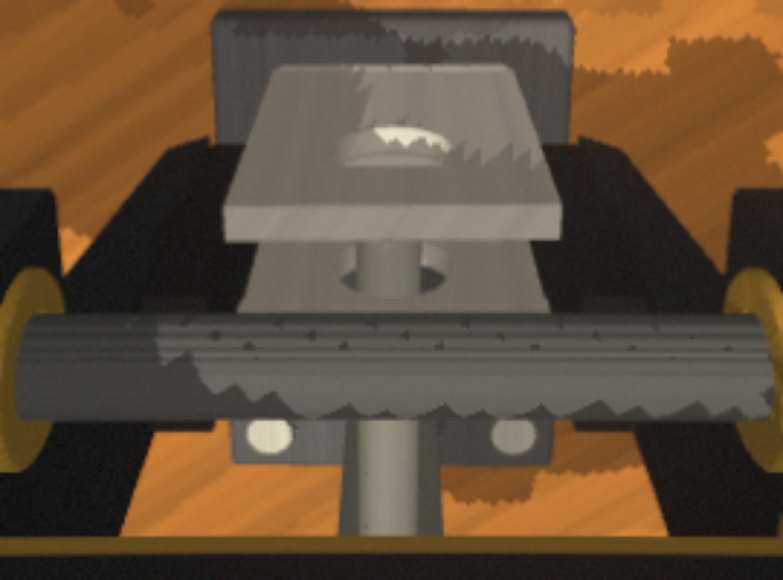

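The rod is inside the leading ear's hole and centred (wrist crop, rod at x≈388 against hole at x≈392). I'll keep going.

Call:
apply_moves([
  [0,0,0.8],
  [0,0,1.6],
  [0,0,2.4],
  [0,0,3.2],
  [0,0,4],
  [0,0,4.3],
  [0,0,4.3],
  [0,0,4.3],
], yaw=[0,0,0,0,0,0,0,0], gripper=[30,30,30,30,30,30,30,30])

```text
clock: 10.4
tool_pos: [0.5841, 0.239, 0.1134]
eef_rot: [0.214, 0.673, -0.217, 0.674]
contact_force: [0.3, 0.0, -1.0]
opening: 0.491
```

```bash
python3 st.py -.01 .1096
python3 - <<'E'
from h import *
from plant import *
im=snapshot('wrist')[:,:,::-1]
cv2.imwrite('pics/w9.png',cv2.resize(im[200:400,140:410],None,fx=2.9,fy=2.9))
E
```

```text
in stand frame mm [-1.1170e+01  7.0000e-02  1.1345e+02]
t 10.4 pos [0.5841 0.239  0.1134] bracket-yaw now -0.6193 down [-0.    -0.005 -1.   ] delta cm [ 0.38 -0.01  0.12] yaw 0.0008 F [ 0.3  0.  -1. ] open 0.491 q [-0.43  0.87 -0.06  1.65  0.09  0.62  0.41]
```

View pics/w9.png

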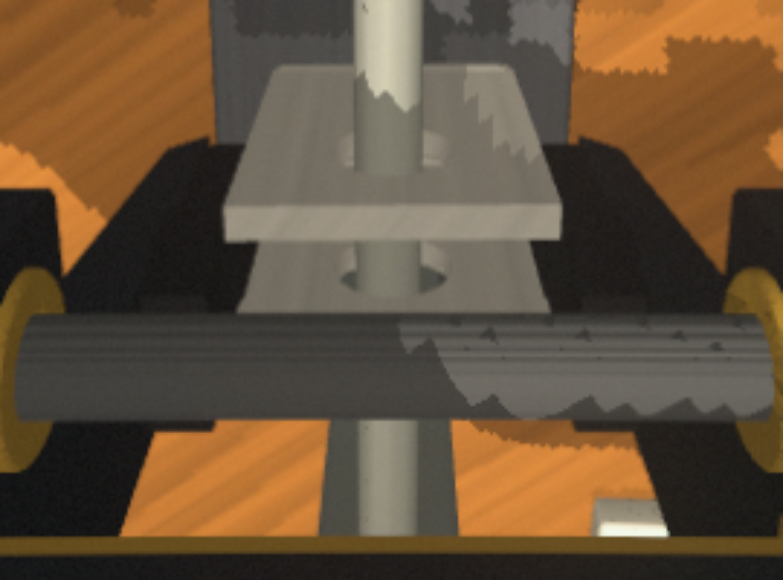

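Both ears are on the rod. Next I lower until the hole tops rest on it.

Call:
apply_moves([
  [0.1,0,0.1],
  [0.2,0,0.1],
  [0.3,0,0.1],
  [0.35,0,0.1],
  [0.35,0,0.1],
  [0.35,0,0.1],
], yaw=[0,0,0,0,0,0], gripper=[30,30,30,30,30,30])

```text
clock: 10.95
tool_pos: [0.5844, 0.2389, 0.1099]
eef_rot: [0.214, 0.673, -0.217, 0.674]
contact_force: [-0.0, -0.6, -1.3]
opening: 0.49
```

```bash
python3 st.py -.01 .1096
```

```text
in stand frame mm [-10.89   0.2  109.87]
t 10.95 pos [0.5844 0.2389 0.1099] bracket-yaw now -0.6184 down [-0.001 -0.005 -1.   ] delta cm [ 0.03 -0.02  0.09] yaw 0.0018 F [-0.  -0.6 -1.3] open 0.49 q [-0.43  0.88 -0.06  1.65  0.09  0.61  0.41]
```

Call:
apply_moves([
  [0.04,0,0],
  [0.08,0,0],
  [0.1,0,0],
  [0.1,0,0],
], yaw=[0,0,0,0], gripper=[30,30,30,30])

```text
clock: 11.28
tool_pos: [0.5845, 0.2389, 0.1095]
eef_rot: [0.214, 0.673, -0.217, 0.674]
contact_force: [-0.9, -0.2, 3.0]
opening: 0.494
```

```bash
python3 st.py -.01 .1096
```

```text
in stand frame mm [-10.79   0.29 109.45]
t 11.28 pos [0.5845 0.2389 0.1095] bracket-yaw now -0.6184 down [-0.    -0.004 -1.   ] delta cm [-0.01 -0.03  0.08] yaw 0.0018 F [-0.9 -0.2  3. ] open 0.494 q [-0.43  0.88 -0.06  1.65  0.09  0.61  0.41]
```

Call:
apply_moves([
  [0,0,0],
  [0,0,0],
  [0,0,0],
  [0,0,0],
  [0,0,0],
  [0,0,0],
  [0,0,0],
  [0,0,0],
], yaw=[0,0,0,0,0,0,0,0], gripper=[50,52,55,60,70,85,95,95])

```text
clock: 11.95
tool_pos: [0.5846, 0.2389, 0.1094]
eef_rot: [0.214, 0.673, -0.217, 0.674]
contact_force: [-0.3, 0.1, -0.2]
opening: 0.873
```

```bash
python3 st.py -.01 .1096
python3 - <<'E'
from h import *
from plant import *
im=snapshot('wrist')[:,:,::-1]
cv2.imwrite('pics/w10.png',cv2.resize(im[200:400,140:410],None,fx=2.9,fy=2.9))
E
```

```text
in stand frame mm [-10.78   0.31 109.39]
t 11.95 pos [0.5846 0.2389 0.1094] bracket-yaw now -0.6184 down [-0.    -0.004 -1.   ] delta cm [-0.02 -0.03  0.08] yaw 0.0017 F [-0.3  0.1 -0.2] open 0.873 q [-0.43  0.88 -0.06  1.65  0.09  0.61  0.41]
```

View pics/w10.png

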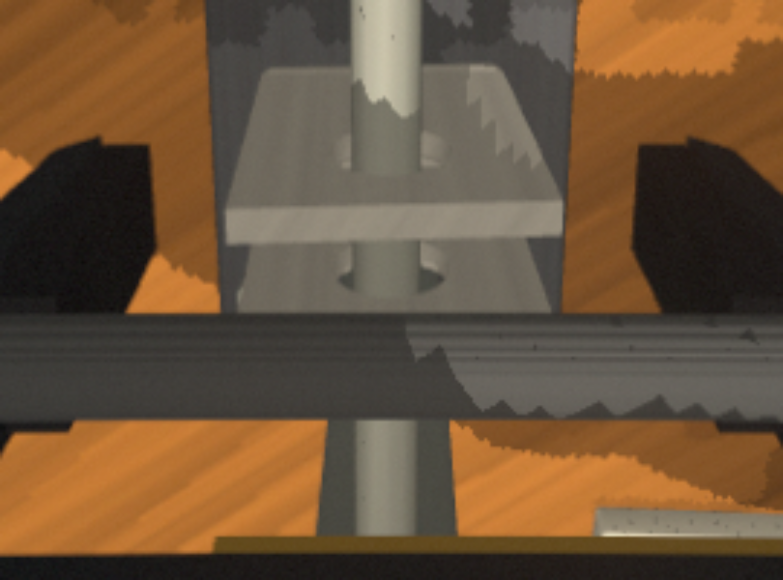

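The bracket hangs free, slightly tilted in the view, with the fingers clear of it. I retreat straight up.

Call:
apply_moves([
  [-1,0,0],
  [-3,0,0],
  [-6,0,0],
  [-10,0,0],
  [-14,0,0],
  [-14,0,0],
  [-14,0,0],
], yaw=[0,0,0,0,0,0,0], gripper=[95,95,95,95,95,95,95])

```text
clock: 12.58
tool_pos: [0.5861, 0.2402, 0.2529]
eef_rot: [0.215, 0.671, -0.215, 0.676]
contact_force: [-0.2, -0.2, -1.1]
opening: 0.951
```

Call:
apply_moves([
  [0,0,-4],
  [0,0,-8],
  [0,0,-12],
  [0,0,-15],
  [0,0,-15],
  [0,0,-15],
], yaw=[0,0,0,0,0,0], gripper=[95,95,95,95,95,95])

```text
clock: 13.08
tool_pos: [0.4616, 0.3283, 0.2512]
eef_rot: [0.213, 0.673, -0.214, 0.675]
contact_force: [0.2, -0.5, 1.2]
opening: 0.949
```

```bash
python3 - <<'E'
from h import *
from plant import *
out=[]
for n,(x,y) in (('scene',(325,170)),('top',(205,205))):
  im=snapshot(n)[:,:,::-1].copy();cv2.imwrite(f'pics/{n}_end.png',im)
  out.append(cv2.resize(im[y-50:y+50,x-35:x+35],None,fx=5.6,fy=5.6,interpolation=cv2.INTER_CUBIC))
cv2.imwrite('pics/c11.png',np.hstack(out))
im=snapshot('wrist')[:,:,::-1];cv2.imwrite('pics/w11.png',im)
E
python3 st.py -.01 .2
```

```text
in stand frame mm [-158.36    1.38  251.51]
t 13.23 pos [0.4651 0.3256 0.2515] bracket-yaw now -0.6212 down [ 0.006 -0.003 -1.   ] delta cm [ 5.25 -0.13 14.8 ] yaw -0.0011 F [ 0.  -0.3  0.1] open 0.95 q [-0.66  0.61 -0.06  1.75  0.06  0.78  0.2 ]
```

View pics/c11.png

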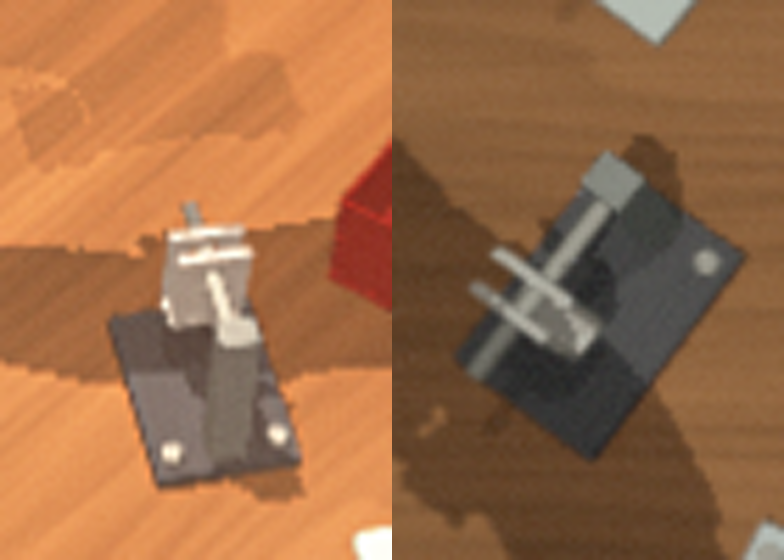

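View pics/scene_end.png

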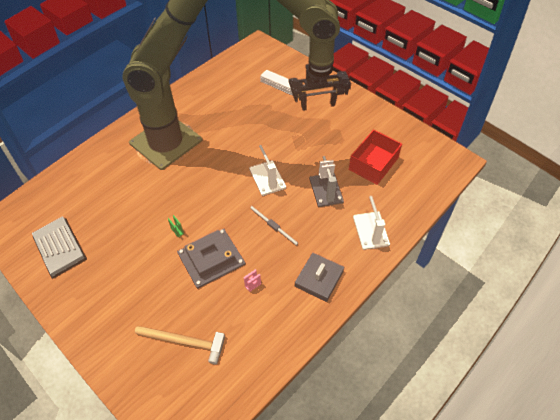

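View pics/w11.png

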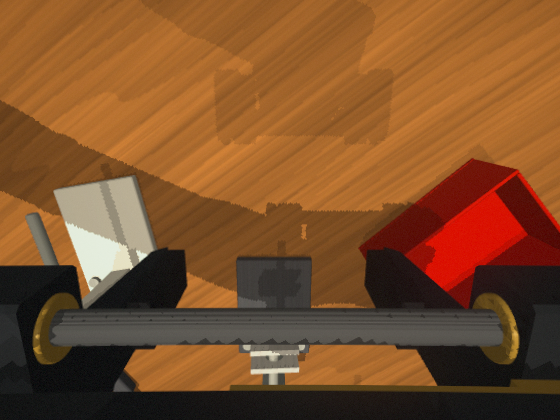

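Both ears are on the rod with its tip showing beyond them. The bracket may still be swinging, so I wait a moment and look again.

Call:
apply_moves([
  [0,0,0],
  [0,0,0],
  [0,0,0],
  [0,0,0],
  [0,0,0],
  [0,0,0],
  [0,0,0],
  [0,0,0],
  [0,0,0],
  [0,0,0],
], yaw=[0,0,0,0,0,0,0,0,0,0], gripper=[95,95,95,95,95,95,95,95,95,95])

```text
clock: 14.07
tool_pos: [0.4651, 0.3256, 0.2515]
eef_rot: [0.216, 0.671, -0.217, 0.676]
contact_force: [0.1, 0.6, 0.1]
opening: 0.95
```

Call:
apply_moves([
  [0,0,0],
  [0,0,0],
  [0,0,0],
  [0,0,0],
  [0,0,0],
  [0,0,0],
  [0,0,0],
  [0,0,0],
  [0,0,0],
  [0,0,0],
], yaw=[0,0,0,0,0,0,0,0,0,0], gripper=[95,95,95,95,95,95,95,95,95,95])

```text
clock: 14.9
tool_pos: [0.4651, 0.3256, 0.2516]
eef_rot: [0.216, 0.671, -0.217, 0.676]
contact_force: [0.2, 0.4, -0.1]
opening: 0.952
```

Call:
apply_moves([
  [0,0,0],
  [0,0,0],
  [0,0,0],
  [0,0,0],
  [0,0,0],
  [0,0,0],
  [0,0,0],
  [0,0,0],
  [0,0,0],
  [0,0,0],
], yaw=[0,0,0,0,0,0,0,0,0,0], gripper=[95,95,95,95,95,95,95,95,95,95])

```text
clock: 15.73
tool_pos: [0.4651, 0.3257, 0.2516]
eef_rot: [0.216, 0.671, -0.217, 0.676]
contact_force: [-0.5, -0.8, 0.2]
opening: 0.95
```

```bash
python3 - <<'E'
from h import *
from plant import *
R_=[]
for k in range(2):
  out=[]
  for n,(x,y) in (('scene',(325,170)),('top',(205,205))):
    im=snapshot(n)[:,:,::-1].copy()
    out.append(cv2.resize(im[y-30:y+20,x-35:x+35],None,fx=5.6,fy=5.6,interpolation=cv2.INTER_CUBIC))
  R_.append(np.hstack(out))
cv2.imwrite('pics/c12.png',np.vstack(R_))
E
python3 st.py -.01 .2
```

```text
in stand frame mm [-158.41    1.42  251.54]
t 15.93 pos [0.4651 0.3256 0.2515] bracket-yaw now -0.6211 down [ 0.006 -0.003 -1.   ] delta cm [ 5.25 -0.13 14.81] yaw -0.0009 F [-0.9  0.5  0.1] open 0.951 q [-0.66  0.61 -0.06  1.75  0.06  0.78  0.2 ]
```

View pics/c12.png

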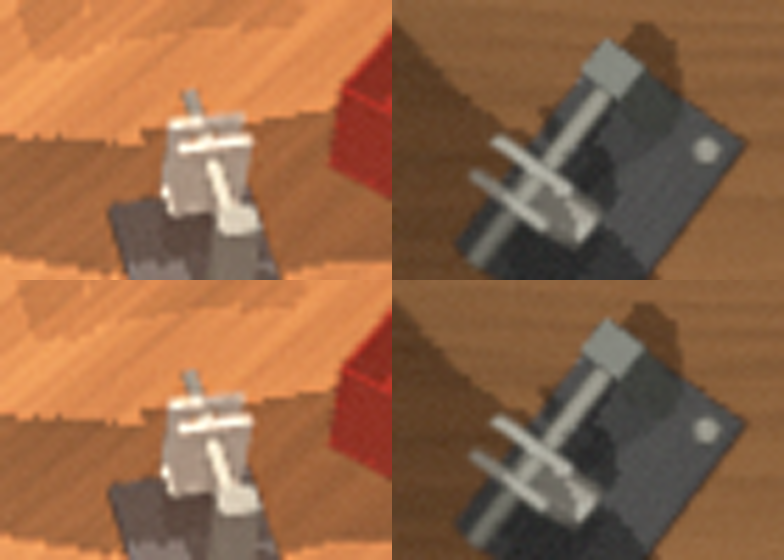

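```bash
python3 -c "
from plant import *
print(finish_job())"
```

```text
the job is handed in; nothing more can be done
None
```

The metal bracket is hanging free on the dark steel stand's rod, with both ears on the rod. I handed the job in at about 16 s of the 51 s allowed.

- **What I did:** I gripped the bracket on its ear edges and lifted it out of the die pocket. I slid both ears over the rod's free end until the bracket's centre was about 44 mm past the tip. Then I lowered it until it touched the rod (about 3 N upward), opened the gripper and backed away above the rod.
- **Last checks:** The scene and top pictures show both ears on the rod, with the tip standing clear beyond the outer ear. The bracket sat in the same place in pictures about 2.8 s apart. The gripper was well clear with almost no force on the tool, and the other things on the bench looked unmoved.
- **Disagreements:**
  - **Bracket position:** before the grasp, the wrist camera placed the bracket about 1–2 mm off from where the other two cameras put it. I corrected for this using where the fingertips appeared in the same picture.
  - **Apparent tilt:** the bracket looks slightly tilted in the top picture. I took this to be the viewing angle, since it did not change, and did not measure it.

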